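Snap the lid of the food box shut

TASK

The lid of the large rectangular food box on the kitchen counter is not shut yet: the rim flaps on its four sides still stand up. Press the flap on each side down with the fingertips until all four have clicked shut, level with the lid. Do not lift the box or shove it from its place, and leave the other things on the counter alone.

Things in the scene. Friction and masses are not known exactly. Their poses are not given: they have to be found in the camera images.
- food_box: Large rectangular food box: white stoneware 190 (its x) x 140 (its y) x 80 mm, grey plastic lid with its flat top 88 mm above the counter (raised field in the middle: 89.5 mm) and a flap on each side. Loose, about 1 kg. Origin: centre of the underside; x along its length, away from the robot within 0.8 rad either way, y to its left, z up.
- flap_near (a joint): Flap on the box's short side (its -x side, the one towards the robot), 80 mm long, 29 mm wide, hinged along its inner edge, 69 mm from the box's centre, at lid level. 0 = open, sloping up, outer edge 10 mm above the lid; 0.35 rad = shut, level with the lid. A snap: short of half way it springs back up, past half way it snaps down and stays. Takes 4 to 7 N (least at the outer edge).
- near_press (a point): Point on the top face of flap_near, mid-length, 20 mm out from the hinge: press here, straight down. It moves with the flap: 95 mm above the counter when open, 88 mm when shut. Its x axis points outward from the box (level when open, tipping down by the joint angle), its y axis runs along the flap.
- flap_far (a joint): Flap on the box's short side (its +x side, away from the robot), 80 mm long, 29 mm wide, hinged along its inner edge, 69 mm from the box's centre, at lid level. 0 = open, sloping up, outer edge 10 mm above the lid; 0.35 rad = shut, level with the lid. A snap: short of half way it springs back up, past half way it snaps down and stays. Takes 4 to 7 N (least at the outer edge).
- far_press (a point): Point on the top face of flap_far, mid-length, 20 mm out from the hinge: press here, straight down. It moves with the flap: 95 mm above the counter when open, 88 mm when shut. Its x axis points outward from the box (level when open, tipping down by the joint angle), its y axis runs along the flap.
- flap_left (a joint): Flap on the box's long side (its +y side), 130 mm long, 29 mm wide, hinged along its inner edge, 44 mm from the box's centre, at lid level. 0 = open, sloping up, outer edge 10 mm above the lid; 0.35 rad = shut, level with the lid. A snap: short of half way it springs back up, past half way it snaps down and stays. Takes 4 to 7 N (least at the outer edge).
- left_press (a point): Point on the top face of flap_left, mid-length, 20 mm out from the hinge: press here, straight down. It moves with the flap: 95 mm above the counter when open, 88 mm when shut. Its x axis points outward from the box (level when open, tipping down by the joint angle), its y axis runs along the flap.
- flap_right (a joint): Flap on the box's long side (its -y side), 130 mm long, 29 mm wide, hinged along its inner edge, 44 mm from the box's centre, at lid level. 0 = open, sloping up, outer edge 10 mm above the lid; 0.35 rad = shut, level with the lid. A snap: short of half way it springs back up, past half way it snaps down and stays. Takes 4 to 7 N (least at the outer edge).
- right_press (a point): Point on the top face of flap_right, mid-length, 20 mm out from the hinge: press here, straight down. It moves with the flap: 95 mm above the counter when open, 88 mm when shut. Its x axis points outward from the box (level when open, tipping down by the joint angle), its y axis runs along the flap.
- small_box: Small square food box, white stoneware with a plain grey lid already on, 94 x 94 x 63 mm, loose beside the large box. Leave it alone. Origin: centre of the underside.
- mug: White mug, 78 mm across, 75 mm high, loose beside the large box. Leave it alone. Origin: centre of the underside.
- cutter: Round steel pastry cutter, 60 mm across, 25 mm high, loose beyond the large box. Leave it alone. Origin: centre of the underside.
- spoon: Spoon lying on the counter to the left. Leave it alone.
- gourd: Small terracotta ornamental gourd, 90 mm across, 71 mm high, to the right. Leave it alone. Origin: centre of the underside.
- jar: Amber glass jar, 70 mm across, 110 mm high, to the left. Leave it alone. Origin: centre of the underside.
- bowl: Blue bowl, 120 mm across, 50 mm high, to the right. Leave it alone. Origin: centre of the underside.
Things that resemble listed ones, but are neither listed nor needed, are in the scene too. What is shaped like the food_box but green is not meant.

How it is judged:
At the end, for the whole second after the job is handed in: All four flaps are snapped shut (each joint above 0.31 of 0.35 rad) and the food box stands still and upright on the counter, within 40 mm of where it was (value of joint each of flap_near, flap_far, flap_left, flap_right above 0.31 rad and height (world z) of food_box below 0.006 m and angle between food_box's own z axis and vertical below 0.05 rad and linear speed of food_box below 0.02 m/s and distance of food_box from where it was at the start of the episode below 0.04 m); the robot touches nothing.
It fails at once if the food box is lifted (more than 12 mm) or tipped (more than 0.15 rad) (height (world z) of food_box above 0.012 m or angle between food_box's own z axis and vertical above 0.15 rad).
It fails at once if the food box is shoved more than 40 mm from its place (distance of food_box from where it was at the start of the episode above 0.04 m).
It fails at once if another thing on the counter is moved by more than 30 mm (distance of any of small_box, mug, cutter, spoon, gourd, jar, bowl from where it was at the start of the episode above 0.03 m).
It also fails if it takes over 54 s, if anything falls off the work surface, if the arm or the gripper's body presses on something with over 40 N, if the wrist force passes 120 N, or if a joint passes its speed limit or range.

ROBOT

A 6-joint arm with a two-finger parallel gripper is mounted at the origin on the work surface. World frame = base frame: x ahead of the robot, y to its left, z up, the work surface at z = 0. Lengths are in m, angles in rad, forces in N, time in s.
With the tool pointing down it reaches from about 0.325 to 0.875 m from the base axis. Payload 4.4 kg.
Tool frame: the origin (TCP) lies at the very end of the fingers, on their centre line; the grasp point (between the pads) lies 19 mm behind it; z points along the fingers, y is the line along which they close (so a half turn about z gives the same grasp; the last joint's range is limited). The gripper opens to 85 mm and grips with 20 to 120 N. Pads are 22 mm wide; open, the fingers measure 114 mm over their backs; the gripper's body (76 mm by 85 mm) begins 54 mm behind the grasp point. The pads swing forward as they close: fully open they stand 13 mm farther back than shut.
Start: joints at [1.058, 0.207, 1.542, -0, 1.393, -0.15], TCP at [0.204, 0.538, 0.231] pointing down, gripper open.
Joint ranges: [-2.73, 2.73], [-0.86, 2.22], [0.23, 2.46], [-1.11, 4.25], [0.08, 2.63], [-2.82, 2.82]. Speed limits (rad/s): [2.79, 2.79, 3.14, 3.14, 3.14, 3.14].

INTERFACE

Orientations are given as a 3x3 rotation matrix whose columns are the frame's x, y, z axes.
In Python, from plant import bot, capture gives the robot as it stands. The module is installed in compiled form; this text tells all that it offers.
- The arm moves only by the tool move_arm, never from a script. Its argument "steps" is a list that holds one entry, the list of rows, each a list of 4 numbers: the shift along the tool's x, y, z scaled (see below), then the turn about the tool's z scaled (see below). A call has 1 to 5 rows; each row shifts and turns the commanded pose from where the row before left it, along the tool's axes as they then stand; what a row does not reach is not made up. The controller multiplies each number of a shift by 4 cm and each number of a turn by 4 degrees. A row lasts 1/12 s, in which the tool goes at most 41.7 mm and 7.16 degrees, less where a joint would pass 70% of its speed; a pose out of reach is approached as far as the arm can. A call with a number of a shift or a turn outside -1 to 1 is refused whole. A call with a gripper value outside its range is refused whole. "jaw" is the opening, from -1 (shut) to 1 (fully open), set as the call begins (left out, the last holds). The fingers move at their own pace and stop on an object; "newtons" is the grip in N (left out, the last holds). Time passes only in rows, so rows that do not move let the fingers close. It gives the time, the measured TCP pose, the force, the opening and the grip force at its end, in the units of the state.
- bot.observe(): the state, without advancing time (a new reading comes with each control period).
- capture(name): name is "side" or "top"; returns a dict with "image" (400x640x3 uint8, red, green, blue), "intrinsics" (3x3 intrinsics, pixels), "eye" and "attitude" of the camera in the world. Camera axes: x right, y up, looking along -z (the intrinsics and any distortion apply to the point x, -y, -z); pixel columns grow to the right and rows downward; lengths in m; the calibration is good to about 2 mm. A picture is of the moment at which its call begins. There is no depth.
- bot.job_done(): hands the job in; it is judged then, once.
The state is a dict: "clock": time; "joint_positions": joint angles; "qd": joint speeds; "joint_torque": joint torques, N m; "eef_pos": TCP position; "eef_rot": TCP orientation; "force": force on the tool from outside, world axes, zero at the start; "wrist_torque": the same for the moment, N m; "width": opening from 0.0 (shut) to 1.0 (fully open); "grasp_force": force on a finger pad.
Only numpy, scipy, OpenCV 4.12 (cv2) and the standard library are available. Lean on these libraries where they do the work, as an engineer would, in place of code of your own. Each camera call takes 0.05 s, during which the arm holds its last target. There are 200 camera calls.

## Working session

There is one attempt and no reset: what is moved stays moved. The work goes in short steps, Python scripts to look and compute and a tool call to move; the robot and the scene stay as the last step left them, time stands still between calls to the robot, and variables do not carry over. Pictures are saved under pics/ and viewed, at most 10 in all, crops included, and the job is handed in when it is done.

Besides the shell and the picture viewer there is one more tool, called in YAML: its name, and indented under it one key for each argument. move_arm: Moves the arm, as the interface text tells. Its arguments: {"type":"object","properties":{"steps":{"type":"array","items":{"type":"array","items":{"type":"array","items":{"type":"number","minimum":-1,"maximum":1}}}},"jaw":{"type":"number"},"newtons":{"type":"number"}},"required":["steps"]}

```bash
mkdir -p pics
python3 - <<'E'
from plant import bot, capture
import cv2, pickle
for n in("side","top"):
    c=capture(n); cv2.imwrite(f"pics/{n}0.png",c["image"][...,::-1]); pickle.dump(c,open(f"{n}0.pkl","wb"))
    print(n,c["intrinsics"],c["eye"],c["attitude"],[k for k in c])
s=bot.observe(); print(s)
E
```

```text
side [[484.55546034   0.         322.23930443]
 [  0.         484.55546034 207.16467954]
 [  0.           0.           1.        ]] [-0.0507786  -0.76911319  1.06505622] [[ 0.81561979  0.42433882 -0.39332039]
 [-0.57851346  0.58717152 -0.56617292]
 [-0.00930262  0.68932298  0.72439443]] ['image', 'intrinsics', 'eye', 'attitude']
top [[464.92456207   0.         316.32199135]
 [  0.         464.92456207 195.76155054]
 [  0.           0.           1.        ]] [0.2266303  0.00674057 1.32605341] [[-0.03674288  0.97463696 -0.22075497]
 [-0.99930987 -0.03704029  0.00279353]
 [-0.00545415  0.22070526  0.9753253 ]] ['image', 'intrinsics', 'eye', 'attitude']
{'clock': 0.1, 'joint_positions': array([ 1.05851503e+00,  2.07347460e-01,  1.54283280e+00, -1.60892142e-05,
        1.39351002e+00, -1.50484214e-01]), 'qd': array([ 0.00093696, -0.00151666, -0.00482212,  0.00013812, -0.00045321,
       -0.00024875]), 'joint_torque': array([-8.59176180e-04, -3.84099019e+01, -2.92548180e+01, -3.42629255e-04,
        4.85503231e-03, -1.22775612e-05]), 'eef_pos': array([0.20318647, 0.53716007, 0.23022439]), 'eef_rot': array([[-9.35263104e-01,  3.53951828e-01, -1.01438161e-03],
       [ 3.53953156e-01,  9.35261350e-01, -1.83611110e-03],
       [ 2.98817030e-04, -2.07629054e-03, -9.99997800e-01]]), 'force': array([0.27399682, 0.30451838, 0.45614652]), 'wrist_torque': array([-0.00866252, -0.01950248, -0.01474576]), 'grasp_force': 0.0, 'width': 1.002118514030268}
```

View pics/top0.png

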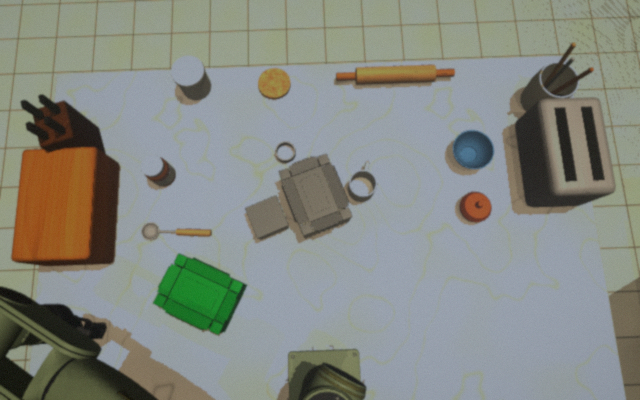

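View pics/side0.png

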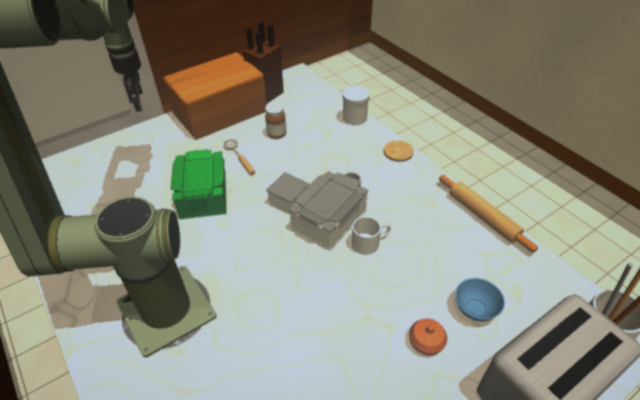

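Three things could be taken for the food box in the top view:
- The grey-lidded large box at (314,198), which has flaps.
- The green box of the same shape at (200,293), which is not meant.
- The small plain grey box at (266,219), which is not meant.

I choose the one at (314,198) and check it in a close crop.

Run:
```python
import cv2
a=cv2.imread("pics/top0.png")[140:250,240:385]; b=cv2.imread("pics/side0.png")[160:260,260:400]
a=cv2.resize(a,None,fx=5,fy=5,interpolation=cv2.INTER_CUBIC); b=cv2.resize(b,None,fx=5,fy=5,interpolation=cv2.INTER_CUBIC)
cv2.imwrite("pics/top0c.png",cv2.convertScaleAbs(a,alpha=1.3));cv2.imwrite("pics/side0c.png",cv2.convertScaleAbs(b,alpha=1.3))
```

```text
(no output)
```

View pics/top0c.png

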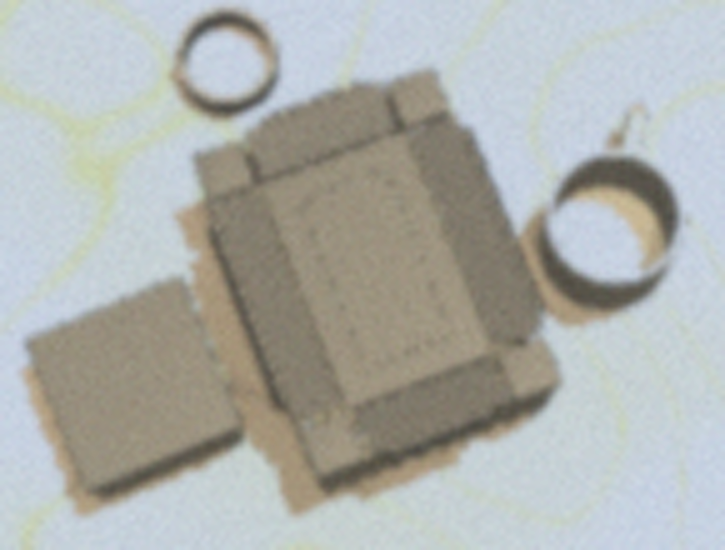

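View pics/side0c.png

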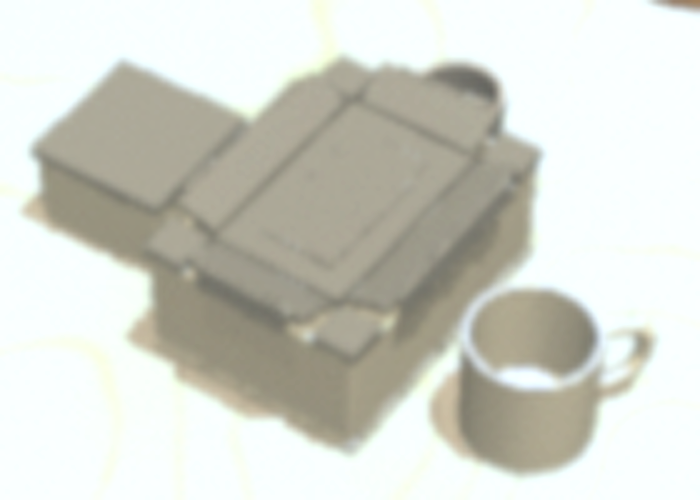

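The top crop shows the large grey lid with four raised flaps. Its corners are at about FL (197,155), FR (438,72), NR (558,390) and NL (320,490). The inner field corners are at (268,190), (410,137), (487,352) and (350,407). The side crop has NR (353,360), FR (540,155), NL (150,243) and FL (343,58). I fit the pose from these.

```bash
cat > fit.py <<'E'
import numpy as np, pickle
from scipy.optimize import least_squares
def proj(c,P):
    q=(np.asarray(P)-c["eye"])@np.asarray(c["attitude"]); q=q*[1,-1,-1]
    u=q@np.asarray(c["intrinsics"]).T; return u[:,:2]/u[:,2:]
T=pickle.load(open("top0.pkl","rb"));S=pickle.load(open("side0.pkl","rb"))
def W(p,L):
    c,s=np.cos(p[2]),np.sin(p[2]); L=np.asarray(L,float)
    return np.c_[p[0]+c*L[:,0]-s*L[:,1],p[1]+s*L[:,0]+c*L[:,1],L[:,2]]
E
python3 - <<'E'
from fit import *
o=lambda a,b:[[a,b,.088],[a,-b,.088],[-a,-b,.088],[-a,b,.088]]
tp=np.array([[197,155],[438,72],[558,390],[320,490],[268,190],[410,137],[487,352],[350,407]])/5+[240,140]-.4
sp=np.array([[343,58],[540,155],[353,360],[150,243]])/5+[260,160]-.4
f=lambda p:np.r_[proj(T,W(p,o(p[3],p[4])+o(.069,.044)))-tp,proj(S,W(p,o(p[3],p[4])))-sp]
r=least_squares(lambda p:f(p).ravel(),[.55,0,.2,.096,.072]); print(r.x.round(4)); print(f(r.x).round(1))
for m,fn in(("top",lambda P:proj(T,P)),("side",lambda P:proj(S,P))):
    g=lambda p:((proj(T,W(p,o(.0965,.0715)+o(.069,.044)))-tp) if m=="top" else proj(S,W(p,o(.0965,.0715)))-sp)
    q=least_squares(lambda p:g(p).ravel(),[.55,0,.2]);print(m,q.x.round(4))
E
```

```text
[0.5122 0.0063 0.3227 0.0958 0.0701]
[[ 0.2  0.4]
 [-0.6 -0.1]
 [ 0.7 -0.3]
 [-0.5 -2.1]
 [-1.8 -1. ]
 [-0.4 -1.3]
 [ 2.3  1.5]
 [-0.8  1.9]
 [ 0.6  0.3]
 [ 0.9  0. ]
 [-0.5  0.2]
 [-1.1  1.1]]
top [0.5119 0.006  0.3192]
side [0.5135 0.0079 0.329 ]
```

move_arm:
  steps:
    - [[0, 0, 0, -1], [0, 0, 0, -1], [0, 0, 0, -1], [0, 0, 0, -1], [0, 0, 0, -1]]
  jaw: -1
  newtons: 20

```text
clock: 0.52
eef_pos: [0.2033, 0.5374, 0.2306]
eef_rot: [[-1.0, 0.009, -0.001], [0.009, 1.0, -0.001], [0.001, -0.001, -1.0]]
force: [-0.5, 0.4, 0.9]
width: 0.298
grasp_force: 0.0
```

move_arm:
  steps:
    - [[0, 0, 0, -1], [0, 0, 0, -1], [0, 0, 0, -1], [0, 0, 0, -1], [0, 0, 0, -0.8]]

```text
clock: 0.93
eef_pos: [0.2033, 0.5374, 0.2306]
eef_rot: [[-0.947, -0.32, -0.001], [-0.32, 0.947, -0.001], [0.001, -0.001, -1.0]]
force: [0.2, 0.1, 0.2]
width: -0.001
grasp_force: 0.0
```

```bash
cat > go.py <<'E'
import sys
from fit import *
from plant import bot
B=[.5125,.0068,.323]
P={"near":[-.090,0],"far":[.090,0],"left":[0,.065],"right":[0,-.065]}
def rep():
    s=bot.observe(); R=s["eef_rot"]
    for n,l in P.items():
        for z in (.12,):
            t=W(B,[l+[z]])[0]; print(n,t.round(4),"units",(R.T@(t-s["eef_pos"])/.04).round(2))
    print("t",s["clock"],"pos",s["eef_pos"].round(4),"F",s["force"].round(2),"w",round(s["width"],2),"q",s["joint_positions"].round(2))
    print("yaw err deg",np.degrees(np.arctan2(R[1,0],R[0,0])-B[2]).round(2),R[:,2].round(3))
rep()
E
python3 go.py
```

```text
near [ 0.4272 -0.0218  0.12  ] units [ -0.83 -15.03   2.78]
far [0.5978 0.0354 0.12  ] units [ -5.33 -15.04   2.77]
left [0.4919 0.0684 0.12  ] units [ -3.09 -13.41   2.77]
right [ 0.5331 -0.0548  0.12  ] units [ -3.08 -16.66   2.78]
t 0.9333 pos [0.2033 0.5374 0.2306] F [0.22 0.07 0.19] w -0.0 q [ 1.06  0.21  1.54  0.    1.39 -0.84]
yaw err deg -179.85 [-0.001 -0.001 -1.   ]
```

move_arm:
  steps:
    - [[-0.5, -0.9, 0, 0], [-0.5, -0.9, 0, 0], [-0.5, -0.9, 0, 0], [-0.5, -0.9, 0, 0], [-0.5, -0.9, 0, 0]]

```text
clock: 1.35
eef_pos: [0.356, 0.3972, 0.2308]
eef_rot: [[-0.948, -0.318, -0.001], [-0.318, 0.948, -0.0], [0.001, -0.0, -1.0]]
force: [0.7, -0.5, -0.1]
width: 0.005
grasp_force: 0.0
```

move_arm:
  steps:
    - [[-0.2, -0.9, 0, 0], [-0.2, -0.9, 0, 0], [-0.2, -0.9, 0, 0], [0, -0.9, 0, 0], [0, -0.9, 0, 0]]

```text
clock: 1.77
eef_pos: [0.4355, 0.2338, 0.2308]
eef_rot: [[-0.949, -0.317, -0.001], [-0.317, 0.949, -0.0], [0.001, -0.0, -1.0]]
force: [0.1, 0.5, 0.4]
width: -0.001
grasp_force: 0.0
```

move_arm:
  steps:
    - [[0, -0.9, 0, 0], [0, -0.9, 0, 0], [0, -0.9, 0.6, 0], [0, -0.9, 0.6, 0], [0, -0.8, 0.6, 0]]

```text
clock: 2.18
eef_pos: [0.4908, 0.0692, 0.1607]
eef_rot: [[-0.949, -0.316, 0.002], [-0.316, 0.949, -0.0], [-0.002, -0.001, -1.0]]
force: [1.2, 0.7, -0.5]
width: -0.001
grasp_force: 0.0
```

```bash
python3 go.py
```

```text
near [ 0.4272 -0.0218  0.12  ] units [ 2.23 -1.65  1.02]
far [0.5978 0.0354 0.12  ] units [-2.27 -1.65  1.02]
left [0.4919 0.0684 0.12  ] units [-0.02 -0.03  1.02]
right [ 0.5331 -0.0548  0.12  ] units [-0.02 -3.28  1.02]
t 2.1833 pos [0.4908 0.0692 0.1607] F [ 1.18  0.69 -0.48] w -0.0 q [-0.03  0.11  1.81 -0.    1.22 -1.93]
yaw err deg -180.06 [ 0.002 -0.    -1.   ]
```

move_arm:
  steps:
    - [[0, 0, 0.5, 0], [0, 0, 0.5, 0], [0, 0, 0.3, 0], [0, 0, 0, 0]]

```text
clock: 2.52
eef_pos: [0.4868, 0.0708, 0.1054]
eef_rot: [[-0.949, -0.316, -0.008], [-0.316, 0.949, 0.0], [0.008, 0.003, -1.0]]
force: [-0.2, -0.2, -0.8]
width: 0.001
grasp_force: 0.0
```

```bash
cat > look.py <<'E'
import sys,cv2,numpy as np
from plant import capture
a=capture("top")["image"][130:250,240:385,::-1]; b=capture("side")["image"][120:260,260:400,::-1]
r=lambda i,h:cv2.resize(i,(int(i.shape[1]*h/i.shape[0]),h),interpolation=cv2.INTER_CUBIC)
m=np.hstack([r(a,400),r(b,400)])[:, :800]
m=cv2.resize(m,None,fx=.88,fy=.88) if m.shape[1]>=800 else m
cv2.imwrite(f"pics/{sys.argv[1]}.png",cv2.convertScaleAbs(m,alpha=1.3)); print(m.shape)
E
python3 look.py l1; python3 go.py|tail -2
```

```text
(352, 704, 3)
t 2.6167 pos [0.4895 0.0712 0.1086] F [ 0.05  0.5  -0.67] w -0.0 q [-0.03  0.18  1.85 -0.    1.11 -1.92]
yaw err deg -180.04 [-0.002  0.    -1.   ]
```

View pics/l1.png

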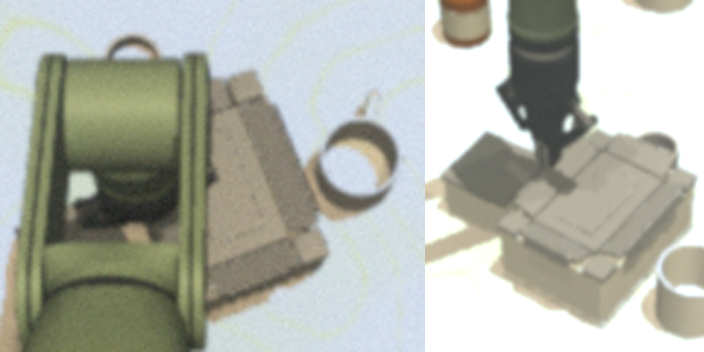

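The side crop shows the closed fingertip at about (548,172), above the middle of the left flap. I press down gently from there.

move_arm:
  steps:
    - [[0, -0.05, 0.1, 0], [0, 0, 0.1, 0], [0, 0, 0.1, 0], [0, 0, 0.1, 0]]

```text
clock: 2.95
eef_pos: [0.4918, 0.0698, 0.0941]
eef_rot: [[-0.948, -0.317, 0.002], [-0.317, 0.948, 0.001], [-0.003, 0.0, -1.0]]
force: [-0.5, 2.5, 3.3]
width: -0.001
grasp_force: 1.7
```

move_arm:
  steps:
    - [[0, 0, 0.1, 0], [0, 0, 0.05, 0], [0, 0, 0, 0]]

```text
clock: 3.2
eef_pos: [0.491, 0.0694, 0.0879]
eef_rot: [[-0.948, -0.317, 0.0], [-0.317, 0.948, -0.0], [-0.0, -0.0, -1.0]]
force: [-2.4, 1.0, 8.2]
width: 0.002
grasp_force: 3.7
```

move_arm:
  steps:
    - [[0, 0, 0.05, 0], [0, 0, 0, 0]]

```text
clock: 3.37
eef_pos: [0.4911, 0.0694, 0.0877]
eef_rot: [[-0.948, -0.317, -0.0], [-0.317, 0.948, -0.0], [0.0, -0.0, -1.0]]
force: [-7.4, 0.7, 19.7]
width: -0.003
grasp_force: 9.7
```

move_arm:
  steps:
    - [[0, 0, -0.3, 0], [0, 0, -0.4, 0], [0, 0, -0.4, 0], [0, 0, 0, 0]]

```text
clock: 3.7
eef_pos: [0.4932, 0.0692, 0.1319]
eef_rot: [[-0.948, -0.317, 0.006], [-0.317, 0.948, -0.0], [-0.006, -0.002, -1.0]]
force: [0.2, -0.5, 0.5]
width: 0.0
grasp_force: 0.0
```

```bash
python3 go.py
```

```text
near [ 0.4272 -0.0218  0.12  ] units [ 2.29 -1.63  0.29]
far [0.5978 0.0354 0.12  ] units [-2.21 -1.63  0.31]
left [0.4919 0.0684 0.12  ] units [ 0.04 -0.01  0.3 ]
right [ 0.5331 -0.0548  0.12  ] units [ 0.04 -3.26  0.31]
t 3.7 pos [0.4932 0.0692 0.1319] F [ 0.17 -0.45  0.49] w 0.0 q [-0.03  0.15  1.83 -0.    1.16 -1.93]
yaw err deg -180.02 [ 0.006 -0.    -1.   ]
```

move_arm:
  steps:
    - [[0.6, -0.4, 0, 0], [0.6, -0.4, 0, 0], [0.6, -0.4, 0, 0], [0.5, -0.45, 0, 0], [0, 0, 0, 0]]

```text
clock: 4.12
eef_pos: [0.4214, -0.0248, 0.1275]
eef_rot: [[-0.949, -0.314, -0.004], [-0.314, 0.949, -0.001], [0.004, 0.0, -1.0]]
force: [0.4, 0.1, -0.6]
width: 0.004
grasp_force: 0.0
```

move_arm:
  steps:
    - [[0, 0, 0.3, 0], [0, 0, 0.3, 0], [0, 0, 0, 0], [0, 0, 0, 0]]

```text
clock: 4.45
eef_pos: [0.4235, -0.022, 0.1039]
eef_rot: [[-0.948, -0.317, -0.003], [-0.317, 0.948, 0.001], [0.002, 0.002, -1.0]]
force: [0.7, -0.4, -0.2]
width: -0.001
grasp_force: 0.0
```

```bash
python3 go.py
```

```text
near [ 0.4272 -0.0218  0.12  ] units [-0.09 -0.02 -0.4 ]
far [0.5978 0.0354 0.12  ] units [-4.59 -0.02 -0.41]
left [0.4919 0.0684 0.12  ] units [-2.34  1.6  -0.4 ]
right [ 0.5331 -0.0548  0.12  ] units [-2.34 -1.65 -0.41]
t 4.45 pos [ 0.4235 -0.022   0.1039] F [ 0.67 -0.38 -0.22] w -0.0 q [-0.26  0.04  2.02  0.    1.09 -2.15]
yaw err deg -180.03 [-0.003  0.001 -1.   ]
```

move_arm:
  steps:
    - [[-0.1, 0, 0.1, 0], [0, 0, 0.1, 0], [0, 0, 0.1, 0], [0, 0, 0.05, 0]]

```text
clock: 4.78
eef_pos: [0.4286, -0.0211, 0.091]
eef_rot: [[-0.948, -0.317, 0.0], [-0.317, 0.948, -0.0], [-0.0, -0.0, -1.0]]
force: [-0.3, 0.6, -0.7]
width: -0.001
grasp_force: 0.0
```

move_arm:
  steps:
    - [[0, 0, 0.05, 0], [0, 0, 0.05, 0], [0, 0, 0, 0]]

```text
clock: 5.03
eef_pos: [0.4284, -0.021, 0.0879]
eef_rot: [[-0.948, -0.317, -0.0], [-0.317, 0.948, 0.0], [0.0, 0.0, -1.0]]
force: [-2.2, 1.4, 7.6]
width: 0.004
grasp_force: 3.7
```

move_arm:
  steps:
    - [[0, 0, 0.05, 0], [0, 0, -0.4, 0], [0, 0, -0.4, 0], [0, 0, -0.4, 0], [0, 0, 0, 0]]

```text
clock: 5.45
eef_pos: [0.4309, -0.0217, 0.136]
eef_rot: [[-0.948, -0.317, 0.007], [-0.317, 0.948, -0.002], [-0.006, -0.004, -1.0]]
force: [-0.2, 1.0, 0.0]
width: -0.004
grasp_force: 0.0
```

move_arm:
  steps:
    - [[-0.9, 0, 0, 0], [-0.9, 0, 0, 0], [-0.9, 0, 0, 0], [-0.9, 0, 0, 0], [-0.9, 0, 0, 0]]

```text
clock: 5.87
eef_pos: [0.5998, 0.0366, 0.1315]
eef_rot: [[-0.948, -0.317, -0.001], [-0.317, 0.948, 0.0], [0.001, 0.001, -1.0]]
force: [-0.0, 0.1, 0.8]
width: 0.004
grasp_force: 0.0
```

move_arm:
  steps:
    - [[0, 0, 0.3, 0], [0, 0, 0.3, 0], [0, 0, 0, 0], [0, 0, 0, 0]]

```text
clock: 6.2
eef_pos: [0.5958, 0.0358, 0.1063]
eef_rot: [[-0.949, -0.317, -0.006], [-0.317, 0.949, 0.0], [0.006, 0.002, -1.0]]
force: [-0.0, 1.1, -0.7]
width: 0.001
grasp_force: 0.0
```

```bash
python3 go.py
```

```text
near [ 0.4272 -0.0218  0.12  ] units [ 4.46 -0.03 -0.32]
far [0.5978 0.0354 0.12  ] units [-0.04 -0.03 -0.34]
left [0.4919 0.0684 0.12  ] units [ 2.21  1.6  -0.33]
right [ 0.5331 -0.0548  0.12  ] units [ 2.2  -1.65 -0.33]
t 6.2 pos [0.5958 0.0358 0.1063] F [-0.02  1.09 -0.67] w 0.0 q [-0.08  0.38  1.59 -0.    1.17 -1.98]
yaw err deg -180.05 [-0.006  0.    -1.   ]
```

move_arm:
  steps:
    - [[-0.05, 0, 0.1, 0], [0, 0, 0.1, 0], [0, 0, 0.1, 0], [0, 0, 0.1, 0]]

```text
clock: 6.53
eef_pos: [0.602, 0.0364, 0.0944]
eef_rot: [[-0.949, -0.316, 0.004], [-0.316, 0.949, 0.0], [-0.004, -0.001, -1.0]]
force: [2.0, 0.9, 4.3]
width: 0.002
grasp_force: 1.6
```

move_arm:
  steps:
    - [[0, 0, 0.05, 0], [0, 0, 0.05, 0], [0, 0, 0, 0]]

```text
clock: 6.78
eef_pos: [0.5999, 0.0364, 0.0881]
eef_rot: [[-0.948, -0.317, -0.002], [-0.317, 0.948, -0.0], [0.002, 0.001, -1.0]]
force: [-0.1, -0.5, -0.0]
width: -0.0
grasp_force: 0.0
```

Next I press a little further to seat the far flap, then go to the right one.

move_arm:
  steps:
    - [[0, 0, 0.07, 0], [0, 0, 0, 0]]

```text
clock: 6.95
eef_pos: [0.6003, 0.0364, 0.0879]
eef_rot: [[-0.948, -0.317, -0.002], [-0.317, 0.948, -0.0], [0.002, 0.0, -1.0]]
force: [-4.7, 0.6, 10.7]
width: -0.002
grasp_force: 5.3
```

move_arm:
  steps:
    - [[0, 0, -0.4, 0], [0, 0, -0.4, 0], [0, 0, -0.4, 0], [0, 0, 0, 0]]

```text
clock: 7.28
eef_pos: [0.6034, 0.0363, 0.1379]
eef_rot: [[-0.948, -0.317, 0.007], [-0.317, 0.948, -0.001], [-0.006, -0.003, -1.0]]
force: [0.2, -0.3, 0.4]
width: 0.002
grasp_force: 0.0
```

move_arm:
  steps:
    - [[0.7, -0.5, 0, 0], [0.7, -0.5, 0, 0], [0.8, -0.6, 0, 0], [0, 0, 0, 0]]

```text
clock: 7.62
eef_pos: [0.5332, -0.0561, 0.1323]
eef_rot: [[-0.95, -0.313, -0.006], [-0.313, 0.95, -0.002], [0.006, 0.0, -1.0]]
force: [-0.7, 0.8, -0.3]
width: 0.001
grasp_force: 0.0
```

move_arm:
  steps:
    - [[0, 0, 0.3, 0], [0, 0, 0.3, 0], [0, 0, 0, 0], [0, 0, 0, 0]]

```text
clock: 7.95
eef_pos: [0.5366, -0.0508, 0.108]
eef_rot: [[-0.948, -0.318, -0.004], [-0.318, 0.948, 0.001], [0.003, 0.002, -1.0]]
force: [0.3, -0.3, -0.8]
width: 0.002
grasp_force: 0.0
```

```bash
python3 go.py
```

```text
near [ 0.4272 -0.0218  0.12  ] units [ 2.36  1.56 -0.29]
far [0.5978 0.0354 0.12  ] units [-2.14  1.56 -0.3 ]
left [0.4919 0.0684 0.12  ] units [ 0.11  3.18 -0.29]
right [ 0.5331 -0.0548  0.12  ] units [ 0.12 -0.07 -0.3 ]
t 7.95 pos [ 0.5366 -0.0508  0.108 ] F [ 0.3  -0.34 -0.82] w 0.0 q [-0.26  0.27  1.74  0.    1.14 -2.15]
yaw err deg -179.95 [-0.004  0.001 -1.   ]
```

move_arm:
  steps:
    - [[0, -0.1, 0.1, 0], [0, 0, 0.1, 0], [0, 0, 0.1, 0], [0, 0, 0.1, 0]]

```text
clock: 8.28
eef_pos: [0.5401, -0.0566, 0.095]
eef_rot: [[-0.948, -0.318, 0.002], [-0.318, 0.948, -0.002], [-0.001, -0.003, -1.0]]
force: [-1.2, -3.6, 4.8]
width: -0.001
grasp_force: 2.0
```

move_arm:
  steps:
    - [[0, 0, 0.1, 0], [0, 0, 0.05, 0], [0, 0, 0, 0]]

```text
clock: 8.53
eef_pos: [0.5388, -0.0556, 0.0881]
eef_rot: [[-0.949, -0.317, -0.0], [-0.317, 0.949, 0.001], [0.0, 0.001, -1.0]]
force: [-0.4, -0.1, 0.6]
width: 0.001
grasp_force: 0.3
```

move_arm:
  steps:
    - [[0, 0, 0.05, 0], [0, 0, 0, 0]]

```text
clock: 8.7
eef_pos: [0.5388, -0.0556, 0.0878]
eef_rot: [[-0.948, -0.317, -0.001], [-0.317, 0.948, 0.0], [0.0, 0.001, -1.0]]
force: [-4.4, 0.7, 12.0]
width: -0.002
grasp_force: 6.0
```

Every flap has gone to the stop. I lift up, back away to the left and look.

move_arm:
  steps:
    - [[0, 0, -0.5, 0], [0, 0, -0.8, 0], [0, 0, -0.9, 0], [0, 0, -0.9, 0], [0, 0, -0.5, 0]]

```text
clock: 9.12
eef_pos: [0.5404, -0.056, 0.2343]
eef_rot: [[-0.948, -0.317, 0.005], [-0.317, 0.948, -0.001], [-0.005, -0.003, -1.0]]
force: [0.2, -0.6, 0.7]
width: 0.002
grasp_force: 0.0
```

move_arm:
  steps:
    - [[0.3, 0.9, 0, 0], [0.3, 0.9, 0, 0], [0.3, 0.9, 0, 0], [0.3, 0.9, 0, 0], [0.3, 0.9, 0, 0]]

```text
clock: 9.53
eef_pos: [0.4231, 0.0971, 0.2296]
eef_rot: [[-0.949, -0.316, -0.001], [-0.316, 0.949, 0.001], [0.001, 0.001, -1.0]]
force: [0.3, 0.3, -0.5]
width: 0.0
grasp_force: 0.0
```

move_arm:
  steps:
    - [[0.3, 0.9, 0, 0], [0.3, 0.9, 0, 0], [0.3, 0.9, 0, 0], [0.3, 0.9, 0, 0], [0.3, 0.9, 0, 0]]

```text
clock: 9.95
eef_pos: [0.3091, 0.2486, 0.2298]
eef_rot: [[-0.949, -0.316, -0.001], [-0.316, 0.949, 0.0], [0.0, 0.001, -1.0]]
force: [1.0, 1.4, -0.5]
width: 0.002
grasp_force: 0.0
```

move_arm:
  steps:
    - [[0, 0.8, 0, 0], [0, 0.8, 0, 0], [0, 0.5, 0, 0], [0, 0, 0, 0], [0, 0, 0, 0]]

```text
clock: 10.37
eef_pos: [0.2834, 0.3276, 0.2296]
eef_rot: [[-0.948, -0.32, -0.001], [-0.32, 0.948, -0.001], [0.001, -0.001, -1.0]]
force: [-0.5, -0.2, 1.3]
width: 0.0
grasp_force: 0.0
```

```bash
python3 look.py end; python3 go.py|tail -2
```

```text
(352, 704, 3)
t 10.4667 pos [0.2842 0.3265 0.2297] F [ 0.33  0.2  -0.42] w -0.0 q [ 0.65 -0.1   1.87 -0.    1.38 -1.24]
yaw err deg -180.05 [-0.001 -0.001 -1.   ]
```

View pics/end.png

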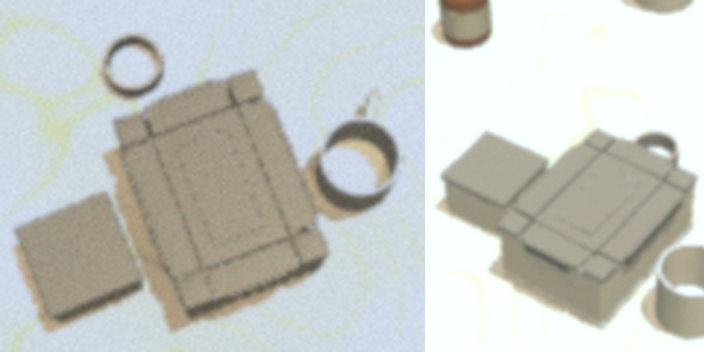

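The end picture shows all four flaps in the same shade as the lid and level with it: near (240,270), far (195,100), left (150,210) and right (275,160). The box and its neighbours are where they were, and the arm is clear, so I hand in.

```bash
python3 -c "
from plant import bot
print(bot.job_done())"
```

```text
the job is handed in; nothing more can be done
None
```

I pressed all four flaps of the grey food box down to lid level, and the last picture shows them shut with the box and its neighbours in place; the job is handed in, but the hand-in gave no verdict.

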